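# Wedge the loose ceramic substrate home in its nest

## Robot

A 7-joint arm with a two-finger parallel gripper is mounted at the origin on a cart in front of the work surface, level with it; the furniture and walls round the work are solid. World frame = base frame: x ahead of the robot, y to its left, z up, the work surface at z = 0. Lengths are in m, angles in degrees, forces in N, time in s.
With the tool pointing down it reaches from about 0.35 to 0.9 m from the base axis. Payload 19.9 kg.
Tool frame: the origin (TCP) lies on the centre line of the jaws, within the pads' length; the fingertips stand r.tcp_to_tips ahead of it and the grasp point (between the pads) is the TCP (r.tcp_to_tips is the distance from the TCP to the fingertips, in m); z points along the fingers, y is the line along which they close (so a half turn about z gives the same grasp; the last joint's range is limited). The gripper opens to 94 mm and grips with 3 to 60 N. Pads are 16 mm wide; open, the fingers measure 119 mm over their backs; the gripper's body (75 mm by 177 mm) begins 78 mm behind the grasp point.
Start: joints at [74.8, 23.915, -0.59, 92.452, 0.269, 63.638, -3.037], TCP at [0.139, -0.609, 0.224] pointing down, gripper open.
Joint ranges: [-161.28, 161.28], [-22.2, 115.67], [-73.04, 71.86], [3.21, 147.25], [-68.34, 248.33], [10.77, 114.83], [-161.83, 161.83]. Speed limits (degrees/s): [108.29, 108.29, 136.94, 136.94, 172.46, 172.46, 172.46].

## Interface

Orientations are given as [roll, pitch, yaw] about the fixed x, y, z axes, in that order (R = Rz(yaw) Ry(pitch) Rx(roll)).
In Python, from bench import r gives the robot as it stands.
- The arm moves only by the shell command python3 -m crank 'ROWS' [FORCE]. ROWS is JSON, a list of rows, each an object of numbers: "hand": the closure, from 0 (fully open) to 1 (shut); "x", "y", "z": the shift along the tool's x, y, z in mm; "rx", "ry", "rz": the turn, a rotation vector about the tool's x, y, z in degrees. A call has 1 to 8 rows; each row shifts and turns the commanded pose from where the row before left it, along the tool's axes as they then stand; what a row does not reach is not made up. A row lasts 1/10 s, in which the tool goes at most 50 mm and 8.59 degrees, less where a joint would pass 70% of its speed; a pose out of reach is approached as far as the arm can. A call is refused whole if a number of a shift passes 50 or a number of a turn 8.59, either way. A call with a gripper value outside its range is refused whole. The fingers move at their own pace and stop on an object; FORCE is the grip in N (left out, the last holds). Time passes only in rows, so rows that do not move let the fingers close. It gives the time, the measured TCP pose, the force, the opening and the grip force at its end, in the units of the state.
- r.sense(): the state, without advancing time (a new reading comes with each control period).
- r.grab_frame(name): name is "scene" or "top" or "wrist"; returns (picture, depth): 384x512x3 uint8, red, green, blue; 384x512 float32, m along the optical axis (not along the pixel's ray), 0 where there is no reading.
- r.camera_params(name): a dict with "K" (3x3 intrinsics, pixels), "xyz" and "orientation" of the camera in the world. Camera axes: x right, y down, z forward; pixel columns grow to the right and rows downward; lengths in m; the calibration is good to about 2 mm. A picture is of the moment at which its call begins: read the wrist's pose just before it. camera_params takes no time and is no camera call; for the wrist camera it gives the pose at the moment of the call.
- r.finish_job(): hands the job in; it is judged then, once.
Trained networks look in the newest picture that a camera, given by its name, has taken for a name from the list of things; names that differ only in an ending like _2 or _b are one class to them, and where a whole thing is asked for, a point or a joint stands for the part that bears it (a point fixed in the world has none). Each returns a list of dicts, best first, with "conf" (0 to 1); they miss things now and then, are a little off and sometimes report something else, mostly with a low value. They report only what shows in the picture. A call takes as long as a camera call. They do not tell look-alikes from the thing itself.
- r.recognise(camera, target): "location" ([row, column] in pixels, amid what is visible of it).
- r.place_of(camera, target): "location" ([row, column] in pixels: a listed point, or the origin of a listed thing).
The state is a dict: "t": time; "q": joint angles; "joint_vel": joint speeds; "joint_efforts": joint torques, N m; "position": TCP position; "tcp_rot": TCP orientation; "contact_force": force on the tool from outside, world axes, zero at the start; "wrist_torque": the same for the moment, N m; "width": finger opening in m; "finger_force": force on a finger pad.
Only numpy, scipy, OpenCV 4.12 (cv2) and the standard library are available. Lean on these libraries where they do the work, as an engineer would, in place of code of your own. Each camera call takes 0.05 s, during which the arm holds its last target. There are 200 camera calls.

## Task

Lift the curing lamp off the two-pocket nest by its yellow handle and set it down gently, upright, on the worktop beside the nest. Then take the steel wedge by its red grip, lower it to the pocket floor in front of the substrate that leaves it enough room (only one gap is wide enough), and slide it towards the narrow end of that gap until the substrate is pressed flush against the back fence. Finish while still holding the wedge and pushing it firmly that way, so that its lock screw can be tightened; leave the other substrate and the things lying around alone.

Things in the scene. Friction and masses are not known exactly. Their poses are not given: they have to be found in the camera images.
- nest: Fixed dark anodised nest, 100 x 176 x 20 mm (x, y, z). Origin: centre of its underside; +x to the fence at the back, +y to the wide ends of the gaps. Pocket floors at z = 8 mm; fence and rails up to z = 20, pocket end walls to 17. Two pockets centred at y = +42 and -42 mm, each 76 mm long in y. Fence's inner face: x = +34 mm. Lock screws stick out 7 mm at the front (-x).
- rail_left (a point): Point on the pocket floor (nest z = 8 mm) on the inner face of the steel rail in front of the +y pocket, at the pocket's centre (nest x = -28.6, y = +42 mm). The face is tapered by 13 degrees: at the pocket's +y end it is at nest x = -37.4 (wide gap), at its -y end at -19.8 mm (narrow). The gap lies between this face and the substrate. Axes as the nest.
- rail_right (a point): The same for the -y pocket: nest x = -28.6, y = -42 mm, z = 8 mm.
- tile_white: White ceramic substrate, 42 (x) x 70 (y) x 8 mm, 0.09 kg, loose in one of the pockets (which varies), 1.8 to 3 mm off the fence at first. Origin: underside, middle of the fence-side edge; flush when this is at nest x = +34 mm. Axes nearly as the nest. The wedge fits beside it, entering at the +y end; with the tile flush it binds with its origin 12 mm to the -y side of the pocket's centre.
- tile_grey: Grey ceramic substrate, 50 (x) x 70 (y) x 8 mm, in the other pocket; the gap beside it is too narrow for the wedge everywhere. Origin: underside, middle of the fence-side edge. Stays where it is.
- wedge: Steel wedge, 46 (y) x 14 mm high, 0.12 kg, on the worktop, right way up. Origin: centre of underside. Flat side (x = +8.9 mm) goes to the tile; other side tapered 13 degrees like the rails: 17.8 mm thick at the middle (x = -8.9), 23.1 at the +y end, 12.5 at the -y end. In the nest its axes are parallel to the nest's. Red grip on top, centred: 12 (x) x 24 (y) mm, z = 14 to 45 mm.
- lamp: Cordless curing lamp, dark housing 94 x 86 mm (x, y) and 38 mm high, 0.45 kg, at first standing across the nest on fence and rails. Origin: centre of its flat underside; z up. Yellow bow handle along its y axis over the middle: round bar of 12 mm diameter, centre line 68 mm above the origin, straight for 60 mm, 24 mm free below it.
- vial_4: Small white vial with red cap, 22 mm diameter, 46 mm high, origin at its foot; bystander behind the nest.
- spare_micrometer: Spare micrometer head, 19 x 100 x 19 mm, lying; origin centre of its underside; bystander behind the nest.
- hexkey_1: Black hex key, 32 x 94 x 8 mm, lying right of the wedge near the front edge; origin centre of its underside; bystander.
- marker_1: White and black marker pen, 13 x 135 x 12 mm, lying behind the nest to the left; origin centre of its underside; bystander.
There are look-alikes about, which are no part of the job. What is meant by the wedge is not orange, purple or turquoise, and is the larger of those in its own colour.

How it is judged (in metres and radians):
On the way, in this order (a step that is already met when the one before it is completed fails the run):
1. the lamp stands upright on the worktop beside the nest (within 0.4 m), let go and at rest (horizontal distance between lamp and nest below 0.4 m and height (world z) of lamp below 0.004 m and angle between lamp's own z axis and vertical below 0.06 rad and contact force between lamp and the arm below 0.1 N and contact force between lamp and the fingers below 0.1 N and linear speed of lamp below 0.02 m/s), for 0.2 s.
2. the wedge is down on the pocket floor, in the gap between the white substrate and its rail (z of wedge in the frame of nest between 0.006 and 0.0105 m and angle between wedge's own z axis and vertical below 0.08 rad and x of wedge in the frame of tile_white between -0.062 and -0.047 m and y of wedge in the frame of tile_white between -0.025 and 0.025 m), for 0.2 s.
At the end, for the whole second after the job is handed in: Lamp upright beside the nest (0.4 m), untouched, still. Wedge on the pocket floor beside the white substrate, slid 6 to 20 mm past the pocket centre, gripped (3 N), still, pressing substrate (4 N) and nest (3 N). White one within 1.4 mm of the fence, parallel to 0.02 rad; grey one moved under 6 mm (all of step 1 and all of step 2 and x of tile_white in the frame of nest above 0.0326 m and angle between the y axis of tile_white and the y axis of nest, either way round below 0.02 rad and z of tile_white in the frame of nest below 0.0095 m and (y of wedge in the frame of rail_left between -0.02 and -0.006 m or y of wedge in the frame of rail_right between -0.02 and -0.006 m) and contact force between wedge and tile_white above 4 N and contact force between wedge and the fingers above 3 N and contact force between wedge and nest above 3 N and linear speed of wedge below 0.01 m/s and distance of tile_grey from where it was at the start of the episode below 0.006 m); the arm keeps its last pose, push and grip.
It fails at once if a bystander (vial, micrometer, hex key, marker) is moved by more than 25 mm (distance of any of vial_4, spare_micrometer, hexkey_1, marker_1 from where it was at the start of the episode above 0.025 m).
It fails at once if the lamp is tipped over (angle between lamp's own z axis and vertical above 0.7 rad).
It fails at once if the lamp is dropped (linear speed of lamp above 0.5 m/s and contact force between lamp and the fingers below 0.05 N and contact force between lamp and the arm below 0.05 N).
It fails at once if the grey substrate is shoved or lifted (distance of tile_grey from where it was at the start of the episode above 0.015 m).
It fails at once if the white ceramic is crushed by the wedge (more than 80 N) (contact force between wedge and tile_white above 80 N).
It also fails if it takes over 54 s, if anything falls off the work surface, if the arm or the gripper's body presses on something with over 40 N, if the wrist force passes 120 N, or if a joint passes its speed limit or range.

## Working session

There is one attempt and no reset: what is moved stays moved. The work goes in short steps, Python scripts to look and compute and a shell command to move; the robot and the scene stay as the last step left them, time stands still between calls to the robot, and variables do not carry over. Pictures are saved under pics/ and viewed, at most 11 in all, crops included, and the job is handed in when it is done.

```bash
mkdir -p pics; cat > h.py <<'E'
import numpy as np, cv2
from bench import r
from scipy.spatial.transform import Rotation as R
def cam(n):
    p=r.camera_params(n); o=p["orientation"]
    o=np.array(o)
    M=o if o.shape==(3,3) else R.from_euler('xyz',o,degrees=True).as_matrix()
    return np.array(p["K"]),np.array(p["xyz"]),M
def onplane(n,rc,z):
    K,t,M=cam(n); d=M@np.linalg.inv(K)@np.array([rc[1],rc[0],1.]); return t+d*(z-t[2])/d[2]
def proj(n,P):
    K,t,M=cam(n); c=K@(M.T@(np.array(P)-t)); return c[1]/c[2],c[0]/c[2]
def pts(n,D):
    K,t,M=cam(n); v,u=np.indices(D.shape); 
    P=np.stack([u,v,np.ones_like(u)],-1)@np.linalg.inv(K).T*D[...,None]
    return P@M.T+t
def totool(w):
    s=r.sense(); return R.from_euler('xyz',s["tcp_rot"],degrees=True).inv().apply(w)
def save(n,f):
    im,D=r.grab_frame(n); cv2.imwrite(f,im[...,::-1]); return im,D
E
python3 - <<'E'
from h import *
s=r.sense(); print({k:np.round(v,3) for k,v in s.items()}, r.tcp_to_tips)
I=[]
for n in("top","scene"):
    im,D=save(n,f"pics/{n}0.png"); np.save(f"pics/{n}D.npy",D)
    print(n,r.camera_params(n))
    for t in ["nest","rail_left","rail_right","tile_white","tile_grey","wedge","lamp","vial_4","spare_micrometer","hexkey_1","marker_1"]:
        for d in r.place_of(n,t)[:3]:
            print(n,t,np.round(d["location"]),round(d["conf"],2),np.round(onplane(n,d["location"],{"lamp":.02,"rail_left":.008,"rail_right":.008,"tile_white":.008,"tile_grey":.008}.get(t,0)),3))
E
```

```text
{'t': np.float64(0.0), 'q': array([74.799, 23.947, -0.59 , 92.484,  0.267, 63.638, -3.038]), 'joint_vel': array([-0.035, -0.034,  0.051,  0.09 , -0.038, -0.062,  0.03 ]), 'joint_efforts': array([-0.0000e+00, -8.5125e+01,  6.3800e-01, -4.2598e+01, -4.9000e-02,
        1.9000e-02,  0.0000e+00]), 'position': array([ 0.139, -0.609,  0.224]), 'tcp_rot': array([-1.79932e+02,  3.00000e-03,  1.28210e+01]), 'contact_force': array([-0.182, -0.049, -0.091]), 'wrist_torque': array([0.087, 0.014, 0.031]), 'finger_force': np.float64(0.0), 'width': np.float64(0.094)} 0.019
top {'K': array([[431.37731364,   0.        , 244.9175577 ],
       [  0.        , 431.37731364, 193.35337128],
       [  0.        ,   0.        ,   1.        ]]), 'xyz': array([0.43880859, 0.25888044, 1.07119473]), 'orientation': array([-171.8088912 ,    0.33471464,  -89.16859554])}
top nest [168. 264.] 0.36 [0.658 0.22  0.   ]
top rail_left [191. 233.] 0.92 [0.597 0.297 0.008]
top rail_right [190. 266.] 0.98 [0.601 0.216 0.008]
top tile_white [169. 264.] 0.59 [0.654 0.219 0.008]
top tile_white [189. 230.] 0.49 [0.601 0.304 0.0
[... 909 characters left out ...]
5383787e-02, -4.54220010e+01])}
scene nest [206. 284.] 0.68 [0.632 0.258 0.   ]
scene rail_left [202. 262.] 0.61 [0.601 0.3   0.008]
scene rail_right [217. 292.] 0.66 [0.61  0.216 0.008]
scene tile_white [204. 306.] 0.67 [0.668 0.22  0.008]
scene tile_grey [188. 276.] 0.64 [0.66  0.308 0.008]
scene wedge [266. 271.] 0.91 [0.481 0.16  0.   ]
scene wedge [230. 210.] 0.84 [0.461 0.324 0.   ]
scene wedge [205. 152.] 0.7 [0.416 0.484 0.   ]
scene lamp [200. 281.] 0.93 [0.627 0.264 0.02 ]
scene vial_4 [223. 367.] 0.51 [0.722 0.087 0.   ]
scene spare_micrometer [220. 292.] 0.37 [0.61  0.216 0.   ]
scene hexkey_1 [294. 299.] 0.61 [0.471 0.078 0.   ]
scene marker_1 [164. 251.] 0.7 [0.693 0.43  0.   ]
```

View pics/top0.png

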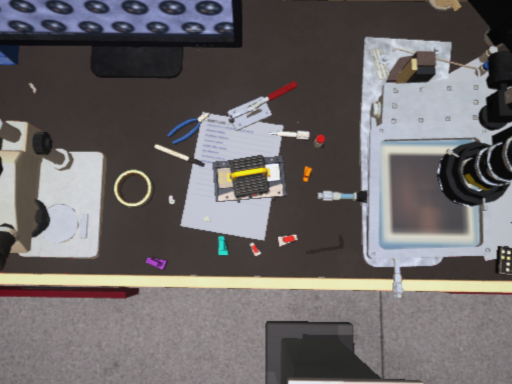

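View pics/scene0.png

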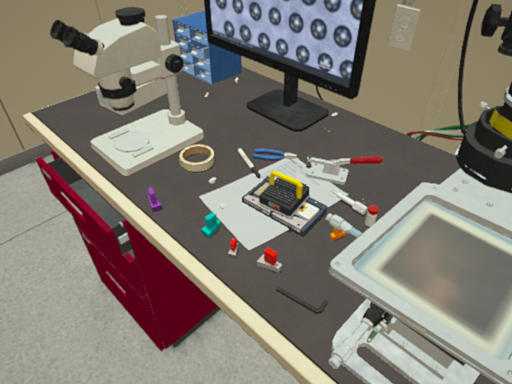

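Top view: lamp with yellow handle at about (172,250) on the nest. The grey wedge with red grip is the larger one at (240,287), with a small look-alike at (249,255). Hex key is at (244,325), and free paper lies left-front around (220,185).

```bash
python3 - <<'E'
from h import *
im=cv2.imread("pics/top0.png")[...,::-1]; D=np.load("pics/topD.npy"); P=pts("top",D); hsv=cv2.cvtColor(im.copy(),cv2.COLOR_RGB2HSV)
v,u=np.indices(D.shape)
def fit(m,l):
    Q=P[m]; c=Q.mean(0); (cx,cy),(w,h),a=cv2.minAreaRect(Q[:,:2].astype(np.float32)); e=np.linalg.eigh(np.cov(Q[:,:2].T))[1][:,1]
    print(l,m.sum(),c.round(4),"zmax",Q[:,2].max().round(3),"rect",np.round((cx,cy,w,h,a),3),"axis",np.degrees(np.arctan2(e[1],e[0])).round(1))
H,S,V=cv2.split(hsv)
roi=lambda r0,r1,c0,c1:(v>=r0)&(v<r1)&(u>=c0)&(u<c1)&(D>0)
fit(roi(155,200,215,290)&(H>20)&(H<35)&(S>150)&(P[...,2]>.07),"handle")
fit(roi(228,252,274,302)&(H<8)&(S>150)&(P[...,2]>.03),"grip")
fit(roi(228,252,270,306)&(P[...,2]>.006)&(P[...,2]<.03),"wedgebody")
fit(roi(130,215,195,300)&(P[...,2]>.006)&(P[...,2]<.03),"nest")
# height map
Z=P[...,2]
for x in np.arange(.3,.8,.05):
    print(round(x,2),[ (lambda m:int(1000*Z[m].max()) if m.any() else -1)((abs(P[...,0]-x)<.025)&(abs(P[...,1]-y)<.025)&(D>0)) for y in np.arange(-.35,.6,.05)])
m=roi(200,240,160,206); print("place",np.percentile(Z[m],[1,50,99]).round(4))
for y,x in [(.415,.527)]:
    mm=(abs(P[...,0]-x)<.06)&(abs(P[...,1]-y)<.06); print(np.percentile(Z[mm],[1,50,99,100]).round(4))
E
```

```text
handle 183 [0.6293 0.2606 0.0924] zmax 0.099 rect [ 0.63   0.26   0.013  0.081 10.495] axis 100.5
grip 48 [0.48   0.1627 0.0454] zmax 0.049 rect [ 0.48   0.163  0.011  0.025 10.347] axis 98.8
wedgebody 85 [0.4779 0.1688 0.0144] zmax 0.023 rect [0.479 0.157 0.022 0.06  6.33 ] axis 102.9
nest 1788 [0.6349 0.2545 0.0168] zmax 0.03 rect [ 0.648  0.265  0.264  0.21  89.632] axis 108.0
0.3 [-846, -847, -843, -851, -844, -847, -845, -850, -846, -850, -849, -843, -847, -847, -851, -848, -849, -843, -848]
0.35 [5, 6, 6, 6, 6, 119, 127, 6, 6, 5, 4, 5, 5, 4, 6, 5, 5, 4, 5]
0.4 [24, 5, 5, 15, 18, 115, 126, 6, 5, 5, 6, 6, 6, 6, 6, 8, 47, 48, 5]
0.45 [24, 6, 184, 184, 184, 184, 184, 184, 12, 11, 46, 45, 35, 48, 48, 5, 6, 43, 6]
0.5 [7, -1, 183, 183, 170, 400, 170, 184, 13, 7, 49, 44, 7, 17, 17, 6, 6, 5, 6]
0.55 [7, -1, 184, 182, 436, 517, 405, 184, 128, 129, 7, 6, 6, 25, 25, 8, 8, 27, 28]
0.6 [7, -1, 176, 173, 169, 519, 405, 185, 126, 128, 21, 60, 93, 98, 24, 5, 8, 29, 21]
0.65 [-1, -1, -1, 169, 459, 496, 172, 184, 6, 38, 21, 90, 99, 96, 24, 14, 8, 27, 28]
0.7 [-1, -1, 184, 184, 462, 494, 186, 184, 5, 50, 6, 26, 52, 5, 6, 13, 17, 14, 6]
0.75 [7, -1, 185, 185, 459, 545, 185, 184, 8, 50, 23, 20, 13, 49, 7, 15, 17, 6, 7]
place [-0.0038  0.001   0.0057]
[-0.0038  0.001   0.0058  0.0099]
```

```bash
python3 -c "
import cv2;a=cv2.imread('pics/top0.png')[130:270,130:340];b=cv2.imread('pics/scene0.png')[160:320,180:380];cv2.imwrite('pics/c.png',cv2.resize(a,None,fx=3.8,fy=3.8,interpolation=2))"
```

```text
(no output)
```

View pics/c.png

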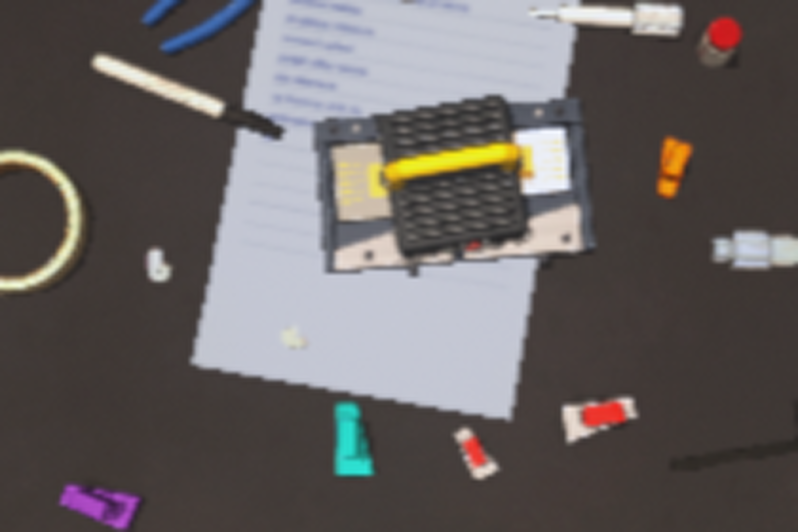

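The picture shows the white tile in the right (-y) pocket and the wedge at yaw of about 9° with its wide end left, so it's already oriented well. I'll go around the tall stage at right.

```bash
python3 -m crank '[{"x":25,"y":-35,"z":-17},{"x":25,"y":-35,"z":-17},{"x":25,"y":-35,"z":-17},{"x":25,"y":-35,"z":-17},{"x":25,"y":-35,"z":-17},{"x":25,"y":-35,"z":-17},{"x":25,"y":-35,"z":-17},{"x":25,"y":-35,"z":-17}]'; python3 -m crank '[{"x":20,"y":-39},{"x":20,"y":-39},{"x":20,"y":-39},{"x":20,"y":-39},{"x":20,"y":-39},{"x":20,"y":-39},{"x":20,"y":-39},{"x":20,"y":-39}]'; python3 -c "
from h import *
s=r.sense();print(s['q'].round(1),s['position'].round(3),s['tcp_rot'].round(2))"
```

```text
[74.8 23.9 -0.6 92.5  0.3 63.6 -3. ] [ 0.139 -0.609  0.224] [-180.      0.     12.82]$[0]: bad value
$[0]: bad value
```

```bash
python3 -m crank '[{"hand":0,"x":25,"y":-35,"z":-17,"rx":0,"ry":0,"rz":0},{"hand":0,"x":25,"y":-35,"z":-17,"rx":0,"ry":0,"rz":0},{"hand":0,"x":25,"y":-35,"z":-17,"rx":0,"ry":0,"rz":0},{"hand":0,"x":25,"y":-35,"z":-17,"rx":0,"ry":0,"rz":0},{"hand":0,"x":25,"y":-35,"z":-17,"rx":0,"ry":0,"rz":0},{"hand":0,"x":25,"y":-35,"z":-17,"rx":0,"ry":0,"rz":0},{"hand":0,"x":25,"y":-35,"z":-17,"rx":0,"ry":0,"rz":0},{"hand":0,"x":25,"y":-35,"z":-17,"rx":0,"ry":0,"rz":0}]'; python3 -c "
from h import *
s=r.sense();print(s['q'].round(1),s['position'].round(3),s['tcp_rot'].round(2))"
```

```text
t: 2.0
position: [0.2719, -0.2902, 0.3613]
tcp_rot: [180.0, 0.0, 12.8]
contact_force: [0.7, 0.1, 0.3]
width: 0.0939
finger_force: 0.0
[ 57.3  -6.6 -13.4 110.2  -1.5  76.2 -32.9] [ 0.272 -0.29   0.361] [179.96   0.    12.82]
```

```bash
python3 -m crank '[{"hand":0,"x":20,"y":-39,"z":0,"rx":0,"ry":0,"rz":0},{"hand":0,"x":20,"y":-39,"z":0,"rx":0,"ry":0,"rz":0},{"hand":0,"x":20,"y":-39,"z":0,"rx":0,"ry":0,"rz":0},{"hand":0,"x":20,"y":-39,"z":0,"rx":0,"ry":0,"rz":0},{"hand":0,"x":20,"y":-39,"z":0,"rx":0,"ry":0,"rz":0},{"hand":0,"x":20,"y":-39,"z":0,"rx":0,"ry":0,"rz":0},{"hand":0,"x":20,"y":-39,"z":0,"rx":0,"ry":0,"rz":0},{"hand":0,"x":20,"y":-39,"z":0,"rx":0,"ry":0,"rz":0}]'; python3 -c "
from h import *
s=r.sense();print(s['q'].round(1),s['position'].round(3),s['tcp_rot'].round(2))
d=np.array([.56,.26,.30])-s['position'];print(totool(d))"
```

```text
t: 2.8
position: [0.3583, 0.0497, 0.3607]
tcp_rot: [180.0, -0.0, 12.8]
contact_force: [1.5, -1.0, 1.0]
width: 0.0938
finger_force: 0.0
[ 43.1 -14.3 -45.3 113.  -10.3  77.3 -76.1] [0.358 0.05  0.361] [ 1.7995e+02 -3.0000e-02  1.2820e+01]
[ 0.24331328 -0.16035126  0.06066071]
```

```bash
python3 -m crank '[{"hand":0,"x":42,"y":-25,"z":10,"rx":0,"ry":0,"rz":0},{"hand":0,"x":42,"y":-25,"z":10,"rx":0,"ry":0,"rz":0},{"hand":0,"x":42,"y":-25,"z":10,"rx":0,"ry":0,"rz":0},{"hand":0,"x":42,"y":-25,"z":10,"rx":0,"ry":0,"rz":0},{"hand":0,"x":42,"y":-25,"z":10,"rx":0,"ry":0,"rz":0},{"hand":0,"x":42,"y":-25,"z":10,"rx":0,"ry":0,"rz":0},{"hand":0,"x":0,"y":0,"z":0,"rx":0,"ry":0,"rz":-8},{"hand":0,"x":0,"y":0,"z":0,"rx":0,"ry":0,"rz":-8}]'; python3 -m crank '[{"hand":0,"x":0,"y":0,"z":0,"rx":0,"ry":0,"rz":-8},{"hand":0,"x":0,"y":0,"z":0,"rx":0,"ry":0,"rz":-8},{"hand":0,"x":0,"y":0,"z":0,"rx":0,"ry":0,"rz":-8},{"hand":0,"x":0,"y":0,"z":0,"rx":0,"ry":0,"rz":-8},{"hand":0,"x":0,"y":0,"z":0,"rx":0,"ry":0,"rz":-8},{"hand":0,"x":0,"y":0,"z":0,"rx":0,"ry":0,"rz":-8},{"hand":0,"x":0,"y":0,"z":0,"rx":0,"ry":0,"rz":-8},{"hand":0,"x":0,"y":0,"z":0,"rx":0,"ry":0,"rz":-8}]';python3 - <<'E'
from h import *
s=r.sense();print(s['q'].round(1),s['position'].round(3),s['tcp_rot'].round(2))
im,D=save("wrist","pics/w1.png"); print(r.camera_params("wrist"))
P=pts("wrist",D);H,S,V=cv2.split(cv2.cvtColor(im,cv2.COLOR_RGB2HSV))
m=(H>20)&(H<35)&(S>150)&(D>0)&(P[...,2]>.085)
if m.sum()>20:
    Q=P[m];print(m.sum(),Q.mean(0).round(4),np.median(Q[:,2]),Q[:,2].max());rc=cv2.minAreaRect(Q[:,:2].astype(np.float32));print(rc)
    d=np.array([*rc[0],.088])-s['position'];print("tool",totool(d).round(4))
E
```

```text
t: 3.6
position: [0.5517, 0.2326, 0.3041]
tcp_rot: [-180.0, 0.4, 29.4]
contact_force: [0.4, -0.8, -0.5]
width: 0.0942
finger_force: 0.0
t: 4.4
position: [0.5521, 0.2302, 0.3052]
tcp_rot: [-179.8, 0.2, 93.3]
contact_force: [0.7, 0.0, -0.6]
width: 0.0941
finger_force: 0.0
[ 22.2  33.7 -70.8  89.   32.   80.7 -47.7] [0.552 0.23  0.305] [-179.77    0.22   93.26]
{'K': array([[279.36949763,   0.        , 260.29209737],
       [  0.        , 279.36949763, 194.20388374],
       [  0.        ,   0.        ,   1.        ]]), 'xyz': array([0.54743693, 0.29455919, 0.46534335]), 'orientation': array([166.68626523,   0.26338567,   3.85357826])}
650 [0.6096 0.2593 0.1553] 0.0934167287410945 0.4060112803687208
((0.5764226317405701, 0.27012479305267334), (0.07481753081083298, 0.14151400327682495), 78.1263656616211)
tool [0.039  0.0279 0.2169]
```

View pics/w1.png

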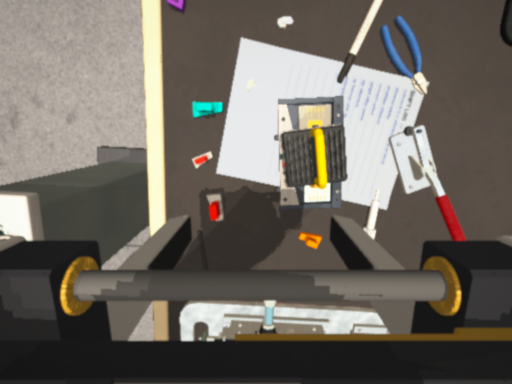

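The wrist picture shows the handle at about (157,320) and the wedge at (208,215). The gripper's gold part was caught in my mask, so I'll limit the height and re-measure.

```bash
cat >> h.py <<'E'
def handle(f):
    s=r.sense(); im,D=save("wrist",f); P=pts("wrist",D);H,S,V=cv2.split(cv2.cvtColor(im,cv2.COLOR_RGB2HSV))
    m=(H>20)&(H<35)&(S>150)&(D>0)&(P[...,2]>.08)&(P[...,2]<.11)
    Q=P[m]; rc=cv2.minAreaRect(Q[:,:2].astype(np.float32)); e=np.linalg.eigh(np.cov(Q[:,:2].T))[1][:,1]
    a=np.degrees(np.arctan2(e[1],e[0]))%180
    print(m.sum(),"rect",rc,"axis",a,"z",np.percentile(Q[:,2],[50,95]),"mean",Q.mean(0))
    d=np.array([*rc[0],.088])-s['position'];print("tool mm",(1000*totool(d)).round(1),"rz",s['tcp_rot'][2]-a, s['tcp_rot'],s['position'])
E
python3 - <<'E'
from h import *
handle("pics/w2.png")
for t in ["rail_left","rail_right","wedge","nest"]:
    for d in r.place_of("wrist",t)[:2]: print(t,np.round(d["location"]),d["conf"],onplane("wrist",d["location"],.008 if "rail" in t else 0).round(4))
E
```

```text
534 rect ((0.6300535798072815, 0.2583116888999939), (0.01212086621671915, 0.08000162243843079), 9.479580879211426) axis 99.33985268614845 z [0.09285964 0.0948803 ] mean [0.62890651 0.25984989 0.09204486]
tool mm [ 24.7  80.3 216.7] rz -5.536810375259748 [-179.75887734    0.21697383   93.80304231] [0.55202527 0.23020837 0.30516276]
rail_left [127. 291.] 0.93 [0.5957 0.2985 0.008 ]
rail_right [182. 293.] 0.97 [0.6047 0.2096 0.008 ]
rail_right [252. 211.] 0.59 [0.4695 0.0776 0.008 ]
wedge [105. 210.] 0.87 [0.4653 0.327  0.    ]
wedge [157. 202.] 0.75 [0.452  0.2433 0.    ]
```

```bash
python3 -m crank '[{"hand":0,"x":12,"y":40,"z":20,"rx":0,"ry":0,"rz":0},{"hand":0,"x":12.7,"y":40,"z":20,"rx":0,"ry":0,"rz":0},{"hand":0,"x":0,"y":0,"z":35,"rx":0,"ry":0,"rz":-5.8},{"hand":0,"x":0,"y":0,"z":35,"rx":0,"ry":0,"rz":0},{"hand":0,"x":0,"y":0,"z":20,"rx":0,"ry":0,"rz":0},{"hand":0,"x":0,"y":0,"z":0,"rx":0,"ry":0,"rz":0}]';python3 - <<'E'
from h import *
print(r.sense()['q'].round(1))
handle("pics/w3.png")
E
```

```text
t: 5.3
position: [0.6293, 0.2579, 0.1726]
tcp_rot: [-179.6, 0.2, 98.7]
contact_force: [-0.9, -0.4, 0.3]
width: 0.0936
finger_force: 0.0
[ 12.8  47.6 -62.5  84.6  42.8  74.4 -45.3]
1112 rect ((0.6307198405265808, 0.259515643119812), (0.011970280669629574, 0.08137565106153488), 10.43128490447998) axis 100.3893416213038 z [0.09523769 0.09715145] mean [0.63011723 0.26281905 0.0945358 ]
tool mm [ 1.7  2.  84.6] rz -1.737363138080056 [-179.56568931    0.24324723   98.65197848] [0.62934969 0.25790671 0.17259999]
```

```bash
python3 -m crank '[{"hand":0,"x":1,"y":1.5,"z":35,"rx":0,"ry":0,"rz":-1.3},{"hand":0,"x":0,"y":0,"z":30,"rx":0,"ry":0,"rz":0},{"hand":0,"x":0,"y":0,"z":18,"rx":0,"ry":0,"rz":0},{"hand":0,"x":0,"y":0,"z":0,"rx":0,"ry":0,"rz":0},{"hand":1,"x":0,"y":0,"z":0,"rx":0,"ry":0,"rz":0},{"hand":1,"x":0,"y":0,"z":0,"rx":0,"ry":0,"rz":0},{"hand":1,"x":0,"y":0,"z":0,"rx":0,"ry":0,"rz":0},{"hand":1,"x":0,"y":0,"z":0,"rx":0,"ry":0,"rz":0}]' 50; python3 -m crank '[{"hand":1,"x":0,"y":0,"z":0,"rx":0,"ry":0,"rz":0},{"hand":1,"x":0,"y":0,"z":0,"rx":0,"ry":0,"rz":0},{"hand":1,"x":0,"y":0,"z":0,"rx":0,"ry":0,"rz":0}]' 50
```

```text
t: 6.15
position: [0.6314, 0.2597, 0.0927]
tcp_rot: [-179.8, 0.2, 100.0]
contact_force: [-0.4, -0.6, 0.4]
width: 0.0656
finger_force: 0.0
t: 6.45
position: [0.6311, 0.2596, 0.0919]
tcp_rot: [-179.7, 0.2, 100.1]
contact_force: [-0.5, -0.0, -0.1]
width: 0.0415
finger_force: 0.0
```

```bash
python3 -m crank '[{"hand":1,"x":0,"y":0,"z":3,"rx":0,"ry":0,"rz":0},{"hand":1,"x":0,"y":0,"z":0,"rx":0,"ry":0,"rz":0},{"hand":1,"x":0,"y":0,"z":0,"rx":0,"ry":0,"rz":0},{"hand":1,"x":0,"y":0,"z":0,"rx":0,"ry":0,"rz":0},{"hand":1,"x":0,"y":0,"z":0,"rx":0,"ry":0,"rz":0},{"hand":1,"x":0,"y":0,"z":0,"rx":0,"ry":0,"rz":0}]' 50
```

```text
t: 7.05
position: [0.6311, 0.2596, 0.0888]
tcp_rot: [-179.7, 0.2, 100.1]
contact_force: [-0.1, 0.4, -0.3]
width: 0.0106
finger_force: 50.0
```

```bash
python3 -m crank '[{"hand":1,"x":0,"y":0,"z":-8,"rx":0,"ry":0,"rz":0},{"hand":1,"x":0,"y":0,"z":-18,"rx":0,"ry":0,"rz":0},{"hand":1,"x":0,"y":0,"z":-20,"rx":0,"ry":0,"rz":0},{"hand":1,"x":0,"y":0,"z":-18,"rx":0,"ry":0,"rz":0},{"hand":1,"x":10,"y":-5,"z":0,"rx":0,"ry":0,"rz":0},{"hand":1,"x":30,"y":-15,"z":0,"rx":0,"ry":0,"rz":0},{"hand":1,"x":35,"y":-18,"z":0,"rx":0,"ry":0,"rz":0},{"hand":1,"x":35,"y":-18,"z":0,"rx":0,"ry":0,"rz":0}]'; python3 -m crank '[{"hand":1,"x":35,"y":-18,"z":0,"rx":0,"ry":0,"rz":0},{"hand":1,"x":25,"y":-12,"z":0,"rx":0,"ry":0,"rz":0},{"hand":1,"x":10,"y":-5,"z":20,"rx":0,"ry":0,"rz":0},{"hand":1,"x":0,"y":0,"z":20,"rx":0,"ry":0,"rz":0},{"hand":1,"x":0,"y":0,"z":20,"rx":0,"ry":0,"rz":0},{"hand":1,"x":0,"y":0,"z":10,"rx":0,"ry":0,"rz":0},{"hand":1,"x":0,"y":0,"z":0,"rx":0,"ry":0,"rz":0},{"hand":1,"x":0,"y":0,"z":0,"rx":0,"ry":0,"rz":0}]';python3 - <<'E'
from h import *
print(r.sense()['q'].round(1))
im,D=save("scene","pics/s2.png")
E
```

```text
t: 7.85
position: [0.5554, 0.3596, 0.1526]
tcp_rot: [-179.7, 0.2, 100.0]
contact_force: [0.4, 0.4, -4.7]
width: 0.0108
finger_force: 50.0
t: 8.65
position: [0.5106, 0.4206, 0.0829]
tcp_rot: [-179.7, 0.2, 100.0]
contact_force: [0.2, 0.2, -4.0]
width: 0.0107
finger_force: 50.0
[ -4.6  51.2 -59.   91.2  47.1  65.7 -64.9]
```

View pics/s2.png

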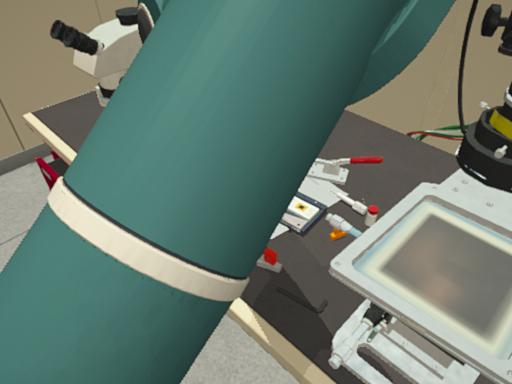

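The arm hides the lamp in the scene view, but the grip holds and the force shows the lamp's weight. The underside should be at about 14 mm, so I'll lower slowly.

```bash
python3 -m crank '[{"hand":1,"x":0,"y":0,"z":6,"rx":0,"ry":0,"rz":0},{"hand":1,"x":0,"y":0,"z":3,"rx":0,"ry":0,"rz":0},{"hand":1,"x":0,"y":0,"z":2,"rx":0,"ry":0,"rz":0},{"hand":1,"x":0,"y":0,"z":1,"rx":0,"ry":0,"rz":0},{"hand":1,"x":0,"y":0,"z":0,"rx":0,"ry":0,"rz":0}]'; python3 -m crank '[{"hand":1,"x":0,"y":0,"z":1,"rx":0,"ry":0,"rz":0},{"hand":1,"x":0,"y":0,"z":1,"rx":0,"ry":0,"rz":0},{"hand":1,"x":0,"y":0,"z":0,"rx":0,"ry":0,"rz":0}]'
```

```text
t: 9.2
position: [0.51, 0.4208, 0.0706]
tcp_rot: [-179.7, 0.2, 100.1]
contact_force: [-1.0, 0.1, -3.1]
width: 0.0108
finger_force: 50.0
t: 9.5
position: [0.5101, 0.4209, 0.0688]
tcp_rot: [-179.8, 0.2, 100.1]
contact_force: [-0.0, 0.5, -3.0]
width: 0.0104
finger_force: 50.0
```

```bash
python3 -m crank '[{"hand":1,"x":0,"y":0,"z":1,"rx":0,"ry":0,"rz":0},{"hand":1,"x":0,"y":0,"z":0.5,"rx":0,"ry":0,"rz":0},{"hand":1,"x":0,"y":0,"z":0,"rx":0,"ry":0,"rz":0}]'
```

```text
t: 9.8
position: [0.5101, 0.421, 0.0687]
tcp_rot: [-179.8, 0.2, 100.0]
contact_force: [-4.4, -7.4, 18.0]
width: 0.0106
finger_force: 50.0
```

```bash
python3 -m crank '[{"hand":0.5,"x":0,"y":0,"z":-0.5,"rx":0,"ry":0,"rz":0},{"hand":0.5,"x":0,"y":0,"z":0,"rx":0,"ry":0,"rz":0},{"hand":0.5,"x":0,"y":0,"z":0,"rx":0,"ry":0,"rz":0},{"hand":0.5,"x":0,"y":0,"z":0,"rx":0,"ry":0,"rz":0},{"hand":0.5,"x":0,"y":0,"z":0,"rx":0,"ry":0,"rz":0},{"hand":0.5,"x":0,"y":0,"z":-20,"rx":0,"ry":0,"rz":0},{"hand":0.5,"x":0,"y":0,"z":-40,"rx":0,"ry":0,"rz":0},{"hand":0.5,"x":0,"y":0,"z":-45,"rx":0,"ry":0,"rz":0}]'; python3 -m crank '[{"hand":0.5,"x":-40,"y":-5,"z":-20,"rx":0,"ry":0,"rz":0},{"hand":0.5,"x":-40,"y":-5,"z":-10,"rx":0,"ry":0,"rz":0},{"hand":0.5,"x":-40,"y":-5,"z":0,"rx":0,"ry":0,"rz":0},{"hand":0.5,"x":-40,"y":-5,"z":0,"rx":0,"ry":0,"rz":0},{"hand":0.5,"x":-40,"y":-5,"z":0,"rx":0,"ry":0,"rz":8},{"hand":0.5,"x":0,"y":0,"z":0,"rx":0,"ry":0,"rz":8},{"hand":0.5,"x":0,"y":0,"z":0,"rx":0,"ry":0,"rz":8},{"hand":0.5,"x":0,"y":0,"z":0,"rx":0,"ry":0,"rz":8}]';python3 -c "
from h import *
s=r.sense();print(s['q'].round(1),s['position'].round(3),s['tcp_rot'].round(2))"
```

```text
t: 10.6
position: [0.5099, 0.4211, 0.1746]
tcp_rot: [-179.7, 0.2, 100.1]
contact_force: [1.8, -0.6, -0.1]
width: 0.0469
finger_force: 0.0
t: 11.4
position: [0.5209, 0.22, 0.2049]
tcp_rot: [-179.9, 0.3, 67.7]
contact_force: [-0.4, -0.5, -1.1]
width: 0.047
finger_force: 0.0
[ 20.3  32.2 -62.7 100.7  31.1  66.9 -74.1] [0.521 0.22  0.205] [-179.94    0.26   67.7 ]
```

```bash
python3 -m crank '[{"hand":0.5,"x":0,"y":0,"z":0,"rx":0,"ry":0,"rz":8},{"hand":0.5,"x":0,"y":0,"z":0,"rx":0,"ry":0,"rz":8},{"hand":0.5,"x":0,"y":0,"z":0,"rx":0,"ry":0,"rz":8},{"hand":0.5,"x":0,"y":0,"z":0,"rx":0,"ry":0,"rz":8},{"hand":0.5,"x":0,"y":0,"z":0,"rx":0,"ry":0,"rz":8},{"hand":0.5,"x":0,"y":0,"z":0,"rx":0,"ry":0,"rz":8},{"hand":0.5,"x":0,"y":0,"z":0,"rx":0,"ry":0,"rz":8},{"hand":0.5,"x":0,"y":0,"z":0,"rx":0,"ry":0,"rz":0}]';python3 - <<'E'
from h import *
s=r.sense();print(s['q'].round(1),s['position'].round(3),s['tcp_rot'].round(2))
im,D=save("wrist","pics/w4.png")
for t in ["nest","rail_left","rail_right","wedge","tile_white","lamp","tile_grey"]:
    for d in r.place_of("wrist",t)[:2]: print(t,np.round(d["location"]),d["conf"],onplane("wrist",d["location"],0 if t in("wedge","nest","lamp") else .008).round(4))
np.save("pics/w4D.npy",pts("wrist",D))
E
```

```text
t: 12.2
position: [0.5207, 0.2206, 0.2048]
tcp_rot: [179.8, 0.2, 11.9]
contact_force: [-0.3, 0.0, -0.0]
width: 0.0469
finger_force: 0.0
[  12.4   26.7  -50.1  100.9   22.8   63.4 -123.2] [0.521 0.221 0.205] [179.81   0.18  11.94]
nest [ 84. 246.] 0.62 [0.6313 0.2604 0.    ]
nest [ 54. 216.] 0.36 [0.6572 0.3023 0.    ]
rail_left [104. 210.] 0.76 [0.5994 0.2985 0.008 ]
rail_right [112. 283.] 0.82 [0.6085 0.2093 0.008 ]
wedge [104. 362.] 0.93 [0.6399 0.115  0.    ]
wedge [215. 296.] 0.83 [0.4815 0.1595 0.    ]
tile_white [ 60. 286.] 0.55 [0.6668 0.2186 0.008 ]
lamp [157. 107.] 0.84 [0.5067 0.4176 0.    ]
```

View pics/w4.png

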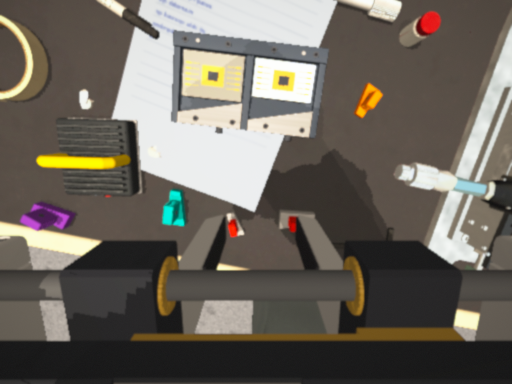

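The wrist picture shows the lamp upright at (160,90), the nest with its white tile in the right pocket at (80,285), and the wedge's red grip at (223,293).

```bash
cat >> h.py <<'E'
def rect(Q,l):
    rc=cv2.minAreaRect(Q[:,:2].astype(np.float32)); print(l,len(Q),np.round([*rc[0],*rc[1],rc[2]],4),"mean",Q.mean(0).round(4))
E
python3 - <<'E'
from h import *
im=cv2.imread("pics/w4.png")[...,::-1].copy(); P=np.load("pics/w4D.npy"); H,S,V=cv2.split(cv2.cvtColor(im,cv2.COLOR_RGB2HSV)); v,u=np.indices(H.shape)
Z=P[...,2]
g=(abs(P[...,0]-.48)<.04)&(abs(P[...,1]-.163)<.045)&(Z<.06)
rect(P[g&((H<8)|(H>172))&(S>150)&(Z>.035)],"grip"); rect(P[g&(Z>.008)&(Z<.03)],"wbody")
n=(abs(P[...,0]-.63)<.09)&(abs(P[...,1]-.26)<.12)&(Z>.012)&(Z<.03)
rect(P[n],"nest");
# white tile top (z~.016)
w=(u>245)&(u<325)&(v>50)&(v<112)&(V>200)&(S<60); rect(np.array([onplane("wrist",(a,b),.016) for a,b in zip(v[w],u[w])]),"white")
C=[(32,177),(50,328),(120,172),(137,318)]
print([onplane("wrist",c,.02).round(4) for c in C])
s=cv2.resize(im[20:250,150:350],None,fx=3,fy=2.6,interpolation=cv2.INTER_CUBIC);cv2.imwrite("pics/c4.png",s[...,::-1])
E
```

```text
grip 66 [4.7840e-01 1.6920e-01 1.0900e-02 6.8000e-03 9.8903e+00] mean [0.4791 0.1693 0.0423]
wbody 272 [ 0.4777  0.1599  0.0219  0.046  10.4812] mean [0.4799 0.1689 0.0138]
nest 11617 [0.6243 0.2567 0.1078 0.1767 6.1786] mean [0.6313 0.2583 0.0164]
white 1883 [0.6489 0.2179 0.0547 0.0702 5.8101] mean [0.6432 0.2172 0.016 ]
[array([0.6661, 0.3441, 0.02  ]), array([0.6839, 0.1753, 0.02  ]), array([0.5711, 0.3363, 0.02  ]), array([0.5885, 0.1616, 0.02  ])]
```

View pics/c4.png

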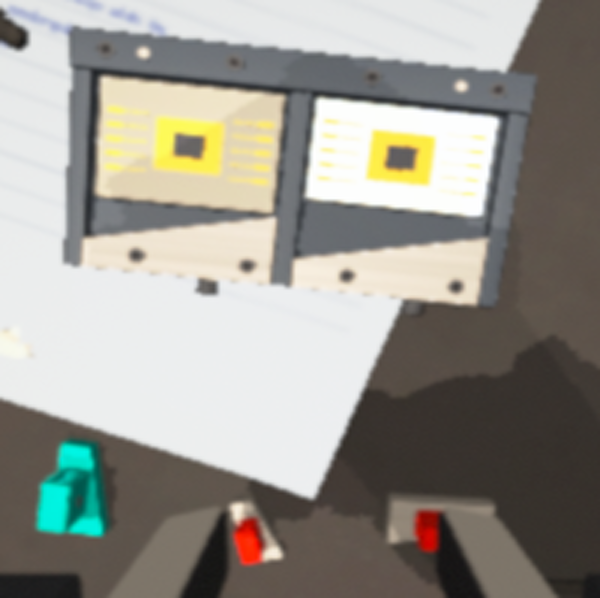

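The crop confirms both gaps, with the white tile's wide end on the left (+y), and the wedge behind the fingertips. Its pose comes out at about (0.480, 0.161) with yaw 10°, and the nest's yaw at about 6°.

```bash
python3 -c "
from h import *
print(totool(np.array([.480,.1615,.036])-r.sense()['position']))"
```

```text
[-0.05138023  0.0481719   0.16779548]
```

```bash
python3 -m crank '[{"hand":0.5,"x":-26,"y":24,"z":20,"rx":0,"ry":0,"rz":0},{"hand":0.5,"x":-25.4,"y":24,"z":25,"rx":0,"ry":0,"rz":0},{"hand":0.5,"x":0,"y":0,"z":30,"rx":0,"ry":0,"rz":1.5},{"hand":0.5,"x":0,"y":0,"z":20,"rx":0,"ry":0,"rz":0},{"hand":0.5,"x":0,"y":0,"z":0,"rx":0,"ry":0,"rz":0}]';python3 - <<'E'
from h import *
s=r.sense();print(s['position'].round(4),s['tcp_rot'].round(2))
im,D=save("wrist","pics/w5.png"); P=pts("wrist",D);np.save("pics/w5D.npy",P)
H,S,V=cv2.split(cv2.cvtColor(im,cv2.COLOR_RGB2HSV));Z=P[...,2]
g=(abs(P[...,0]-.48)<.05)&(abs(P[...,1]-.163)<.05)&(Z<.06)
for l,m in [("grip",g&((H<8)|(H>172))&(S>150)&(Z>.035)),("wbody",g&(Z>.008)&(Z<.03))]:
    print(m.sum()); 
    if m.sum()>10: rect(P[m],l)
im,D=save("top","pics/t5.png"); P=pts("top",D);H,S,V=cv2.split(cv2.cvtColor(im,cv2.COLOR_RGB2HSV));Z=P[...,2]
n=(abs(P[...,0]-.63)<.09)&(abs(P[...,1]-.26)<.12)&(Z>.012)&(Z<.03);print(n.sum());rect(P[n],"nest top")
E
```

```text
t: 13.1
position: [0.479, 0.1614, 0.107]
tcp_rot: [179.8, 0.5, 10.6]
contact_force: [-0.4, -0.8, 0.7]
width: 0.0471
finger_force: 0.0
[0.479  0.1614 0.107 ] [179.82   0.45  10.58]
486
grip 486 [ 0.4804  0.1615  0.0123  0.0245 11.4866] mean [0.4813 0.1618 0.0453]
638
wbody 638 [0.4775 0.1612 0.0237 0.0459 8.7165] mean [0.4825 0.1646 0.0162]
2449
nest top 2449 [0.6238 0.2725 0.1074 0.203  5.6661] mean [0.6296 0.26   0.0184]
```

View pics/w5.png

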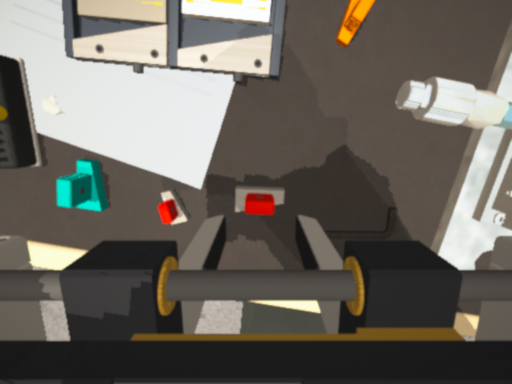

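The wrist view shows the grip at (205,259), centred between the fingers. Descending and gripping.

```bash
python3 -m crank '[{"hand":0.5,"x":1.3,"y":0,"z":30,"rx":0,"ry":0,"rz":0.5},{"hand":0.5,"x":0,"y":0,"z":28,"rx":0,"ry":0,"rz":0},{"hand":0.5,"x":0,"y":0,"z":14,"rx":0,"ry":0,"rz":0},{"hand":0.5,"x":0,"y":0,"z":0,"rx":0,"ry":0,"rz":0},{"hand":1,"x":0,"y":0,"z":0,"rx":0,"ry":0,"rz":0},{"hand":1,"x":0,"y":0,"z":0,"rx":0,"ry":0,"rz":0},{"hand":1,"x":0,"y":0,"z":0,"rx":0,"ry":0,"rz":0},{"hand":1,"x":0,"y":0,"z":0,"rx":0,"ry":0,"rz":0}]' 60
```

```text
t: 14.0
position: [0.4818, 0.162, 0.0377]
tcp_rot: [179.8, 0.2, 10.0]
contact_force: [-1.5, -1.6, 10.0]
width: 0.0236
finger_force: 60.0
```

```bash
python3 -m crank '[{"hand":1,"x":0,"y":0,"z":-12,"rx":0,"ry":0,"rz":0},{"hand":1,"x":0,"y":0,"z":-28,"rx":0,"ry":0,"rz":0},{"hand":1,"x":30,"y":-10,"z":-10,"rx":0,"ry":0,"rz":3.9},{"hand":1,"x":0,"y":0,"z":0,"rx":0,"ry":0,"rz":0}]'; python3 -c "
from h import *
s=r.sense();print(s['position'],s['tcp_rot'],s['contact_force']);print(totool(np.array([.612,.2255,.075])-s['position']))"
```

```text
t: 14.4
position: [0.5124, 0.1788, 0.0894]
tcp_rot: [179.9, -0.0, 6.0]
contact_force: [-0.6, -1.3, -1.5]
width: 0.0233
finger_force: 60.0
[0.51235355 0.17884882 0.08943026] [ 1.79893030e+02 -2.45315680e-02  5.98364775e+00] [-0.58769105 -1.26274304 -1.54270187]
[ 0.10396049 -0.03603636  0.01440751]
```

```bash
python3 -m crank '[{"hand":1,"x":35,"y":-12,"z":0,"rx":0,"ry":0,"rz":0},{"hand":1,"x":35,"y":-12,"z":0,"rx":0,"ry":0,"rz":0},{"hand":1,"x":34,"y":-12,"z":10,"rx":0,"ry":0,"rz":0},{"hand":1,"x":0,"y":0,"z":0,"rx":0,"ry":0,"rz":0},{"hand":1,"x":0,"y":0,"z":0,"rx":0,"ry":0,"rz":0}]'; python3 - <<'E'
from h import *
s=r.sense();print(s['position'],s['tcp_rot'])
im,D=save("wrist","pics/w6.png"); np.save("pics/w6D.npy",pts("wrist",D)); print(r.camera_params("wrist"))
c=im[40:280,130:390]; cv2.imwrite("pics/c6.png",cv2.resize(c,None,fx=3,fy=2.5,interpolation=cv2.INTER_CUBIC)[...,::-1])
E
```

```text
t: 14.9
position: [0.6081, 0.2244, 0.0759]
tcp_rot: [179.8, 0.3, 6.2]
contact_force: [-0.9, -0.2, -0.3]
width: 0.0232
finger_force: 60.0
[0.60810755 0.22438889 0.07588308] [179.82699748   0.31031964   6.1913276 ]
{'K': array([[279.36949763,   0.        , 260.29209737],
       [  0.        , 279.36949763, 194.20388374],
       [  0.        ,   0.        ,   1.        ]]), 'xyz': array([0.67240995, 0.23045285, 0.23631421]), 'orientation': array([166.6194299 ,  -0.2224829 , -83.76223667])}
```

View pics/c6.png

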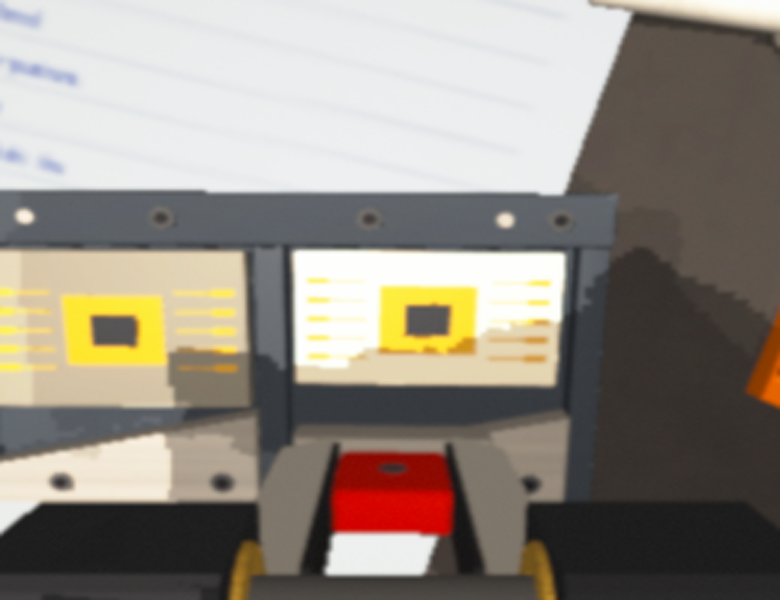

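The crop shows the wedge between the fingers, its flat face at crop row of about 425-440. The tile's front edge is at crop row 385, the pocket's left wall at column 290 and the right wall at 566.

```bash
python3 - <<'E'
from h import *
s=r.sense(); g=lambda x,y,z: onplane("wrist",(40+(y+.5)/2.5-.5,130+(x+.5)/3-.5),z)
a=np.radians(6.0); N=np.array([[np.cos(a),np.sin(a)],[-np.sin(a),np.cos(a)]])
o=g(427,248,.02)[:2]
def f(l,x,y,z): 
    p=g(x,y,z); print(l,p.round(4),"nestaxes rel fence",(1000*N@(p[:2]-o)).round(1))
f("fenceL",287,247,.02);f("fenceR",566,249,.02)
f("nestbackL",0,190,.02);f("nestbackR",615,195,.02)
f("tile frontL",292,381,.016);f("tile frontR",557,386,.016);f("tile backL",292,250,.016);f("tileBackR",566,252,.016)
f("wallL",287,247,.017);f("wallL low",287,430,.017);f("wallR",568,390,.017);f("wallR",566,249,.017)
f("wedge bot L",292,425,.038);f("wedge bot mid",400,426,.038);f("wedge top L",292,440,.052)
f("railR end",568,411,.02);f("railL",480,432,.02)
f("grip top BL",334,453,.083-.0005);f("grip top BR",449,453,.083)
print("TCP",(1000*N@(s['position'][:2]-o)).round(1))
P=np.load("pics/w6D.npy"); c=lambda x,y:P[int(40+y/2.5),int(130+x/3)]
for l,x,y in [("tile",430,370),("tileL",320,375),("wedgeface",400,432),("griptop",390,462),("fence",430,225),("floor",430,400)]:
    p=c(x,y);print(l,p.round(4),(1000*N@(p[:2]-o)).round(1))
im=cv2.imread("pics/w6.png",0)
for col in(235,240,262,275):print(col,im[188:226,col])
E
```

```text
fenceL [0.6617 0.2551 0.02  ] nestaxes rel fence [ 0.2 35.5]
fenceR [0.6688 0.1848 0.02  ] nestaxes rel fence [ -0.2 -35.3]
nestbackL [0.6706 0.3273 0.02  ] nestaxes rel fence [ 16.5 106.3]
nestbackR [0.6858 0.1751 0.02  ] nestaxes rel fence [ 15.8 -46.7]
tile frontL [0.6192 0.2509 0.016 ] nestaxes rel fence [-42.5  35.6]
tile frontR [0.6253 0.1795 0.016 ] nestaxes rel fence [-44.  -35.9]
tile backL [0.6608 0.2543 0.016 ] nestaxes rel fence [-0.9 34.7]
tileBackR [0.6678 0.1838 0.016 ] nestaxes rel fence [ -1.2 -36.1]
wallL [0.6616 0.2555 0.017 ] nestaxes rel fence [ 0.  35.8]
wallL low [0.6029 0.2508 0.017 ] nestaxes rel fence [-58.8  37.3]
wallR [0.6245 0.1766 0.017 ] nestaxes rel fence [-45.  -38.8]
wallR [0.6687 0.1841 0.017 ] nestaxes rel fence [ -0.3 -35.9]
wedge bot L [0.6112 0.2477 0.038 ] nestaxes rel fence [-50.8  33.4]
wedge bot mid [0.6138 0.2213 0.038 ] nestaxes rel fence [-51.    6.8]
wedge top L [0.6113 0.2462 0.052 ] nestaxes rel fence [-51.   31.8]
railR end [0.6183 0.1763 0.02  ] nestaxes rel fence [-51.3 -38.5]
railL [0.6088 0.1988 0.02  ] nestaxes rel fence [-58.4 
[... 361 characters left out ...]
0203] [ 6.6 -0.6]
floor [0.6146 0.2124 0.0078] [-51.2  -2.1]
235 [213 214 212 209 183 124  73  59  57  58  58  58  56  57  57  57  57  57
  58  58  60  69  81  90  92  94 102 113 121 121 121 120 119 120 120 120
 120 120]
240 [215 214 213 210 191 141  84  60  59  58  57  57  58  58  57  57  57  57
  57  57  59  69  82  90  92  95 104 113 115 104  92  83  74  63  56  47
  40  32]
262 [214 213 214 214 213 188 113  62  58  59  58  57  57  56  56  57  57  57
  57  57  60  66  78  88  92  94  99 113 132 139 140 133 111  75  49  47
  49  54]
275 [213 213 214 213 209 178 104  61  58  59  57  59  58  57  57  58  57  57
  57  57  58  62  74  88  92  93  97 111 130 139 141 137 119  85  54  46
  46  49]
```

```bash
python3 -m crank '[{"hand":1,"x":6.3,"y":-1,"z":0,"rx":0,"ry":0,"rz":0},{"hand":1,"x":0,"y":0,"z":7,"rx":0,"ry":0,"rz":0},{"hand":1,"x":0,"y":0,"z":0,"rx":0,"ry":0,"rz":0},{"hand":1,"x":0,"y":0,"z":0,"rx":0,"ry":0,"rz":0}]'; python3 - <<'E'
from h import *
s=r.sense();print(s['position'],s['tcp_rot'])
im,D=save("wrist","pics/w7.png")
c=im[120:270,190:350]; cv2.imwrite("pics/c7.png",cv2.resize(c,None,fx=4.5,fy=4,interpolation=cv2.INTER_CUBIC)[...,::-1])
im=cv2.cvtColor(im,cv2.COLOR_RGB2GRAY)
for col in(235,240,262,275,290):print(col,im[180:226,col])
a=np.radians(6.0); N=np.array([[np.cos(a),np.sin(a)],[-np.sin(a),np.cos(a)]])
o=np.array([.6652,.2199])
print("TCP",(1000*N@(s['position'][:2]-o)).round(1))
E
```

```text
t: 15.35
position: [0.6145, 0.2256, 0.0689]
tcp_rot: [179.8, 0.3, 6.1]
contact_force: [-0.3, 0.2, -1.5]
width: 0.0236
finger_force: 60.0
[0.61452451 0.22555397 0.06890951] [179.78898636   0.26354826   6.14650783]
235 [254 254 252 246 231 231 246 251 245 223 203 179 161 175 199 211 213 213
 213 213 213 210 195 149  88  59  57  58  60  69  83  90  92  95 102 114
 123 121 119 119 120 119 120 120 120 119]
240 [254 254 254 253 248 246 246 227 216 214 209 198 185 197 209 213 213 213
 214 213 213 210 193 146  86  59  58  57  60  69  83  90  91  96 103 114
 115 105  93  84  75  64  55  46  39  34]
262 [208 191 164 151 151 150 150 150 150 151 158 181 207 214 213 214 213 213
 213 213 213 213 207 177 104  60  58  58  59  66  79  88  92  95  99 113
 132 141 141 133 112  76  50  49  50  53]
275 [ 71  54  51  71 110 142 150 151 150 150 158 182 207 214 214 213 213 213
 213 213 213 213 209 177 104  59  57  58  58  64  76  88  93  94  97 111
 130 139 141 137 121  85  52  50  48  48]
290 [198 199 200 198 198 199 202 205 205 206 206 209 212 214 214 213 214 213
 213 213 213 213 210 183 115  66  58  58  58  61  72  87  91  93  97 106
 119 124 121 120 119 120 119 120 120 120]
TCP [-49.8  10.9]
```

View pics/c7.png

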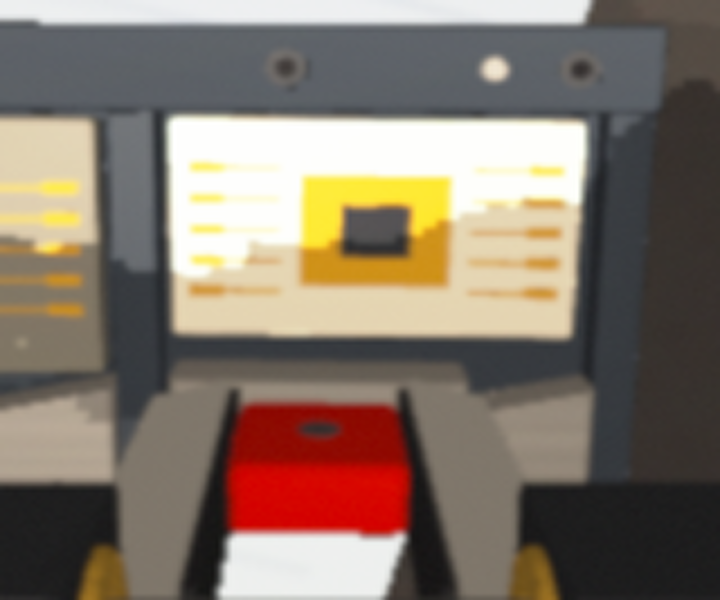

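The crop shows the wedge face just in front of the tile's front edge: tile edge at row of about 204, wedge lower edge at about 209.5, with a dark gap between.

```bash
python3 - <<'E'
from h import *
a=np.radians(6.1); N=np.array([[np.cos(a),np.sin(a)],[-np.sin(a),np.cos(a)]])
o=onplane("wrist",(120+111/4,262),.02)[:2]
def f(l,rr,cc,z): print(l,(1000*N@(onplane("wrist",(rr,cc),z)[:2]-o)).round(1))
f("tile front",203.7,262,.016);f("tile frontL",203.3,235,.016);f("tile frontR",203.8,312,.016)
f("wedge botL",209.4,235,.0312);f("wedge bot",210,262,.0312);f("wedge bot",210.2,290,.0312)
f("railR",120+375/4,190+590/4.5,.02);f("rail",120+408/4,190+490/4.5,.02)
f("wedge right end",120+372/4,190+466/4.5,.0312);f("wedge left end",120+372/4,190+171/4.5,.0312)
f("wallL",120+112/4,190+160/4.5,.017);f("wallR",120+112/4,190+597/4.5,.017);f("wallLlow",120+350/4,190+166/4.5,.017);f("wallRlow",120+370/4,190+592/4.5,.017)
E
```

```text
tile front [-44.   -0.2]
tile frontL [-43.7  21.2]
tile frontR [-44.1 -39.8]
wedge botL [-44.2  19.9]
wedge bot [-44.7  -0. ]
wedge bot [-44.8 -20.7]
railR [-51.  -46.5]
rail [-57.9 -29.3]
wedge right end [-47.  -23.4]
wedge left end [-47.   25.1]
wallL [-0.4 27.3]
wallR [ -0.3 -45.6]
wallLlow [-46.9  27.5]
wallRlow [-50.9 -47.5]
```

```bash
python3 -m crank '[{"hand":1,"x":-1,"y":0,"z":5,"rx":0,"ry":0,"rz":0},{"hand":1,"x":0,"y":0,"z":4,"rx":0,"ry":0,"rz":0},{"hand":1,"x":0,"y":0,"z":4,"rx":0,"ry":0,"rz":0},{"hand":1,"x":0,"y":0,"z":0,"rx":0,"ry":0,"rz":0}]';python3 -m crank '[{"hand":1,"x":0,"y":0,"z":3,"rx":0,"ry":0,"rz":0},{"hand":1,"x":0,"y":0,"z":3,"rx":0,"ry":0,"rz":0},{"hand":1,"x":0,"y":0,"z":0,"rx":0,"ry":0,"rz":0}]'
```

```text
t: 15.8
position: [0.6134, 0.2255, 0.0553]
tcp_rot: [179.8, 0.3, 6.2]
contact_force: [0.4, -0.2, -1.1]
width: 0.0237
finger_force: 60.0
t: 16.1
position: [0.6136, 0.2255, 0.0496]
tcp_rot: [179.8, 0.3, 6.1]
contact_force: [0.1, 0.3, -1.4]
width: 0.0236
finger_force: 60.0
```

```bash
python3 -m crank '[{"hand":1,"x":0,"y":0,"z":2,"rx":0,"ry":0,"rz":0},{"hand":1,"x":0,"y":0,"z":1.5,"rx":0,"ry":0,"rz":0},{"hand":1,"x":0,"y":0,"z":0,"rx":0,"ry":0,"rz":0}]';python3 -m crank '[{"hand":1,"x":0,"y":0,"z":0.7,"rx":0,"ry":0,"rz":0},{"hand":1,"x":0,"y":0,"z":0,"rx":0,"ry":0,"rz":0},{"hand":1,"x":0,"y":0,"z":0,"rx":0,"ry":0,"rz":0}]'
```

```text
t: 16.4
position: [0.6137, 0.2255, 0.0463]
tcp_rot: [179.8, 0.3, 6.1]
contact_force: [-1.2, -0.9, -1.8]
width: 0.0235
finger_force: 60.0
t: 16.7
position: [0.6137, 0.2256, 0.0459]
tcp_rot: [179.8, 0.2, 6.2]
contact_force: [-0.4, 0.4, -1.1]
width: 0.0234
finger_force: 60.0
```

```bash
python3 -m crank '[{"hand":1,"x":0,"y":0,"z":0.5,"rx":0,"ry":0,"rz":0},{"hand":1,"x":0.5,"y":3,"z":0,"rx":0,"ry":0,"rz":0},{"hand":1,"x":0.5,"y":3,"z":0,"rx":0,"ry":0,"rz":0},{"hand":1,"x":0.5,"y":3,"z":0,"rx":0,"ry":0,"rz":0},{"hand":1,"x":0,"y":0,"z":0,"rx":0,"ry":0,"rz":0}]';python3 -m crank '[{"hand":1,"x":0.5,"y":3,"z":0,"rx":0,"ry":0,"rz":0},{"hand":1,"x":0.5,"y":2,"z":0,"rx":0,"ry":0,"rz":0},{"hand":1,"x":0.3,"y":2,"z":0,"rx":0,"ry":0,"rz":0},{"hand":1,"x":0,"y":0,"z":0,"rx":0,"ry":0,"rz":0}]'
```

```text
t: 17.2
position: [0.6165, 0.2167, 0.0458]
tcp_rot: [179.8, 0.2, 6.1]
contact_force: [-0.8, 1.0, 6.4]
width: 0.0231
finger_force: 60.0
t: 17.6
position: [0.6184, 0.2102, 0.0458]
tcp_rot: [179.8, 0.2, 6.2]
contact_force: [-2.3, 1.5, 7.2]
width: 0.0232
finger_force: 60.0
```

```bash
python3 -m crank '[{"hand":1,"x":0.2,"y":2,"z":0,"rx":0,"ry":0,"rz":0},{"hand":1,"x":0.2,"y":1.5,"z":0,"rx":0,"ry":0,"rz":0},{"hand":1,"x":0,"y":0,"z":0,"rx":0,"ry":0,"rz":0}]';python3 -m crank '[{"hand":1,"x":0.1,"y":1,"z":0,"rx":0,"ry":0,"rz":0},{"hand":1,"x":0.1,"y":1,"z":0,"rx":0,"ry":0,"rz":0},{"hand":1,"x":0,"y":0,"z":0,"rx":0,"ry":0,"rz":0}]'
```

```text
t: 17.9
position: [0.6187, 0.2072, 0.0458]
tcp_rot: [179.9, 0.2, 6.2]
contact_force: [-3.2, 4.8, 8.2]
width: 0.0234
finger_force: 60.0
t: 18.2
position: [0.6189, 0.2055, 0.0458]
tcp_rot: [179.9, 0.3, 6.2]
contact_force: [-5.2, 5.8, 8.4]
width: 0.0235
finger_force: 60.0
```

```bash
python3 -m crank '[{"hand":1,"x":0,"y":1,"z":0,"rx":0,"ry":0,"rz":0},{"hand":1,"x":0,"y":1,"z":0,"rx":0,"ry":0,"rz":0},{"hand":1,"x":0,"y":0,"z":0,"rx":0,"ry":0,"rz":0}]';python3 -m crank '[{"hand":1,"x":0,"y":0.8,"z":0,"rx":0,"ry":0,"rz":0},{"hand":1,"x":0,"y":0,"z":0,"rx":0,"ry":0,"rz":0},{"hand":1,"x":0,"y":0,"z":0,"rx":0,"ry":0,"rz":0}]'
```

```text
t: 18.5
position: [0.6191, 0.2043, 0.0458]
tcp_rot: [179.9, 0.2, 6.2]
contact_force: [-4.6, 9.2, 5.4]
width: 0.0235
finger_force: 60.0
t: 18.8
position: [0.6191, 0.2042, 0.0458]
tcp_rot: [180.0, 0.2, 6.3]
contact_force: [-4.0, 12.2, 4.6]
width: 0.0238
finger_force: 60.0
```

```bash
python3 -m crank '[{"hand":1,"x":0,"y":0.8,"z":0,"rx":0,"ry":0,"rz":0},{"hand":1,"x":0,"y":0.8,"z":0,"rx":0,"ry":0,"rz":0},{"hand":1,"x":0,"y":0,"z":0,"rx":0,"ry":0,"rz":0},{"hand":1,"x":0,"y":0,"z":0,"rx":0,"ry":0,"rz":0}]'; python3 - <<'E'
from h import *
im,D=save("wrist","pics/w8.png")
for t in ["rail_right","wedge","tile_white"]:
    for d in r.place_of("wrist",t)[:1]: print(t,d["location"],d["conf"],onplane("wrist",d["location"],.008).round(4))
c=im[90:270,180:360]; cv2.imwrite("pics/c8.png",cv2.resize(c,None,fx=4,fy=3.3,interpolation=cv2.INTER_CUBIC)[...,::-1])
E
```

```text
t: 19.2
position: [0.6191, 0.204, 0.0459]
tcp_rot: [-179.9, 0.2, 6.3]
contact_force: [-2.7, 18.3, 1.4]
width: 0.0237
finger_force: 60.0
wedge [198.5, 378.0] 0.79 [0.6433 0.1189 0.008 ]
tile_white [149.1, 246.1] 0.65 [0.6681 0.2182 0.008 ]
```

View pics/c8.png

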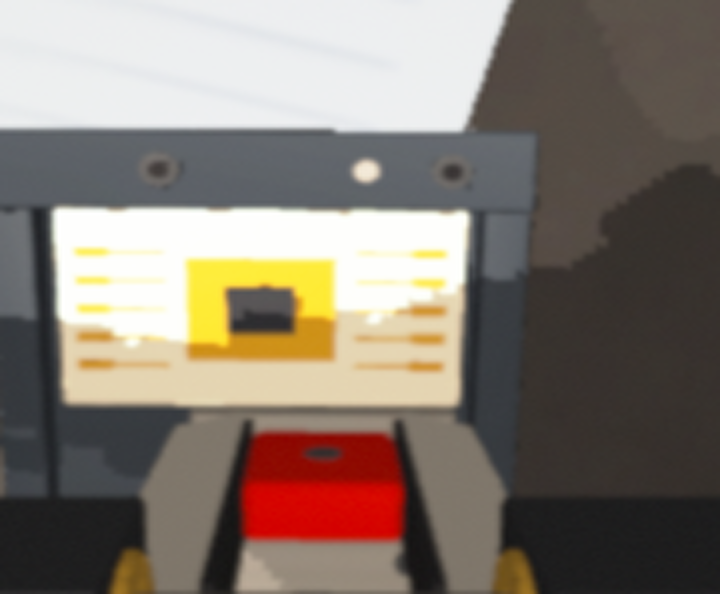

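The crop shows the tile flush along the fence and parallel to it, with the wedge tight against its front edge. Push is about 18 N and motion has stopped, so I'm handing in.

```bash
python3 -c "
from bench import r
print(r.sense()['contact_force']);print(r.finish_job())"
```

```text
[-2.10023827 18.48177253  0.54519247]
the job is handed in; nothing more can be done
None
```

The job is handed in, with no verdict returned: the lamp stands upright on the worktop beside the nest, and the gripped wedge, pushed at about 18 N, holds the white substrate flush against the fence.

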